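Nest the steel tumblers in the cup holder

TASK

Clear the salt shaker out of the wooden cup holder and stand it on the worktop close beside the pepper mill. Then nest the three steel tumblers upright in the holder: the shortest lowered into the holder first, the middle one into that, the tallest into the middle one. Let each settle until it sits straight and snug, but lower it gently and never drop it or press it in, or they will wedge tight; do not disturb the pepper mill, lemon, garlic bulb and mug.

Things in the scene. Friction and masses are not known exactly. Their poses are not given: they have to be found in the camera images.
- cup_holder: Pale wooden cup holder, fixed: tapered sleeve 45 mm high on a 92 mm foot, 71 mm outside at the rim. Round bore 57 mm across at the rim, 49 mm at its floor, 5 mm above the worktop. Origin: centre of underside; z up. The short tumbler rests in it on the walls, its underside about 9 mm above the worktop, 34 mm of it above the rim. Salt shaker in it at first.
- short_tumbler: Shortest steel tumbler: open tapered cup 70 mm high, outside 50 mm across at the foot, 64 at the rim (2 mm wider per 10 mm of height), wall 2.5 mm, slippery, about 0.11 kg, upright. Origin: centre of underside; z up. One tumbler rests snug in another with its underside about 23 mm above the outer one's underside; no ledge, the walls meet; a push over 20 N wedges them.
- middle_tumbler: Middle steel tumbler: same foot, taper and wall as the short one, but 84 mm high, 66.8 mm across at the rim. Origin: centre of its underside; z up. Nested in the short one, 37 mm of it stands out above the short one's rim.
- tall_tumbler: Tallest steel tumbler: same foot, taper and wall, but 98 mm high, 69.6 mm across at the rim. Origin: centre of its underside; z up. Nested in the middle one, 37 mm of it stands out above the middle one's rim.
- salt_shaker: Salt shaker, glass body with a pale domed cap, 90 mm high; body 44 mm across up to about 70 mm height, cap 34 mm, about 0.1 kg. At the start it stands loosely in the cup holder's bore on its floor, its top 50 mm above the holder's rim. Origin: centre of its underside; z up.
- pepper_mill: Dark wooden pepper mill, 170 mm high, 58 mm across, upright and loose on the worktop; leave it standing where it is. Origin: centre of its underside; z up. Close beside it means the salt shaker's axis within 160 mm of its axis.
- lemon: Yellow lemon, 83 mm long, 58 mm high, lying loose on the worktop; leave it alone. Origin: centre of its underside.
- garlic: Garlic bulb, 50 mm across, 51 mm high, loose on the worktop; leave it alone. Origin: centre of its underside.
- mug: Striped cream mug, 80 mm across, 93 mm high, with a handle, loose at the back; leave it alone. Origin: underside.

How it is judged:
On the way, in this order (a step that is already met when the one before it is completed fails the run):
1. the salt shaker stands on the worktop beside the pepper mill, let go (horizontal distance between salt_shaker and pepper_mill below 0.16 m and height (world z) of salt_shaker below 0.004 m and angle between salt_shaker's own z axis and vertical below 0.1 rad and contact force between the fingers and salt_shaker below 0.05 N and linear speed of salt_shaker below 0.02 m/s), for 0.2 s.
2. the short tumbler sits snug and straight in the cup holder, let go (horizontal distance between short_tumbler and cup_holder below 0.005 m and z of short_tumbler in the frame of cup_holder between 0.005 and 0.014 m and angle between short_tumbler's own z axis and vertical below 0.06 rad and contact force between the fingers and short_tumbler below 0.05 N and linear speed of short_tumbler below 0.02 m/s), for 0.2 s.
3. the middle tumbler sits snug and straight in the short tumbler, let go (horizontal distance between middle_tumbler and short_tumbler below 0.005 m and z of middle_tumbler in the frame of short_tumbler between 0.019 and 0.028 m and angle between middle_tumbler's own z axis and vertical below 0.06 rad and contact force between the fingers and middle_tumbler below 0.05 N and linear speed of middle_tumbler below 0.02 m/s), for 0.2 s.
4. the tall tumbler sits snug and straight in the middle tumbler, let go (horizontal distance between tall_tumbler and middle_tumbler below 0.005 m and z of tall_tumbler in the frame of middle_tumbler between 0.019 and 0.028 m and angle between tall_tumbler's own z axis and vertical below 0.06 rad and contact force between the fingers and tall_tumbler below 0.05 N and linear speed of tall_tumbler below 0.02 m/s), for 0.2 s.
At the end, for the whole second after the job is handed in: Salt upright on the worktop within 160 mm of the pepper mill. Tumblers nested on one axis within 5 mm, upright within 3.4 degrees, released, at rest: short one's underside 5-14 mm above the worktop in the holder; middle and tall ones' undersides 19-28 mm above that of the tumbler round them (horizontal distance between salt_shaker and pepper_mill below 0.16 m and height (world z) of salt_shaker below 0.004 m and angle between salt_shaker's own z axis and vertical below 0.1 rad and horizontal distance between short_tumbler and cup_holder below 0.005 m and z of short_tumbler in the frame of cup_holder between 0.005 and 0.014 m and angle between each of short_tumbler, middle_tumbler, tall_tumbler's own z axis and vertical below 0.06 rad and horizontal distance between middle_tumbler and short_tumbler below 0.005 m and z of middle_tumbler in the frame of short_tumbler between 0.019 and 0.028 m and horizontal distance between tall_tumbler and middle_tumbler below 0.005 m and z of tall_tumbler in the frame of middle_tumbler between 0.019 and 0.028 m and linear speed of each of salt_shaker, short_tumbler, middle_tumbler, tall_tumbler below 0.02 m/s); the robot touches nothing.
It fails at once if the short tumbler is dropped or pressed into the cup holder and wedges: its walls bear on it with over 75 N in all, as they do under a push of some 25 N (contact force between short_tumbler and cup_holder above 75 N).
It fails at once if the middle tumbler is dropped or pressed into the short tumbler and wedges: its walls bear on it with over 75 N in all, as they do under a push of some 25 N (contact force between middle_tumbler and short_tumbler above 75 N).
It fails at once if the tall tumbler is dropped or pressed into the middle tumbler and wedges: its walls bear on it with over 75 N in all, as they do under a push of some 25 N (contact force between tall_tumbler and middle_tumbler above 75 N).
It fails at once if the pepper mill, lemon, garlic bulb or mug is moved more than 20 mm (distance of any of pepper_mill, lemon, garlic, mug from where it was at the start of the episode above 0.02 m).
It also fails if it takes over 72 s, if anything falls off the work surface, if the arm or the gripper's body presses on something with over 40 N, if the wrist force passes 120 N, or if a joint passes its speed limit or range.

ROBOT

A 6-joint arm with a two-finger parallel gripper is mounted at the origin on a cart in front of the work surface, level with it; the furniture and walls round the work are solid. World frame = base frame: x ahead of the robot, y to its left, z up, the work surface at z = 0. Lengths are in m, angles in rad, forces in N, time in s.
With the tool pointing down it reaches from about 0.35 to 0.85 m from the base axis. Payload 8.1 kg.
Tool frame: the origin (TCP) lies midway between the tips of the shut fingers; the grasp point (between the pads) lies robot.grip_depth behind it (robot.grip_depth is the distance from the TCP to the grasp point, in m); z points along the fingers, y is the line along which they close (so a half turn about z gives the same grasp; the last joint's range is limited). The gripper opens to 93 mm and grips with 3 to 60 N. Pads are 15 mm wide; open, the fingers measure 128 mm over their backs; the gripper's body (75 mm by 188 mm) begins 65 mm behind the grasp point.
Start: joints at [-1.278, 0.13, 1.488, -0, 1.523, -0.085], TCP at [0.221, -0.558, 0.219] pointing down, gripper open.
Joint ranges: [-2.96, 2.96], [-0.89, 2.26], [0.02, 2.5], [-1.34, 4.48], [0, 2.73], [-2.66, 2.66]. Speed limits (rad/s): [2.39, 2.39, 2.79, 3.14, 3.14, 3.14].

INTERFACE

Orientations are given as a rotation vector (axis times angle).
In Python, from plant import robot gives the robot as it stands.
- The arm moves only by the tool carry_out, never from a script. Its argument "rows" is a list of rows, each a list of 6 numbers: the shift along the tool's x, y, z in m, then the turn, a rotation vector about the tool's x, y, z in degrees. A call has 1 to 12 rows; each row is the pose to reach, as a shift and turn from the pose commanded when the call began, along the tool's axes at that moment; what a row does not reach only later rows make up. A row lasts 1/8 s, in which the tool goes at most 62.5 mm and 10.7 degrees, less where a joint would pass 70% of its speed; a pose out of reach is approached as far as the arm can. A call with a gripper value outside its range is refused whole. "jaw" is the closure in counts, from 0 (fully open) to 255 (shut), set as the call begins (left out, the last holds). The fingers move at their own pace and stop on an object; "force" is the grip in N (left out, the last holds). Time passes only in rows, so rows that repeat a pose let the fingers close. It gives the time, the measured TCP pose, the force, the opening and the grip force at its end, in the units of the state.
- robot.read_state(): the state, without advancing time (a new reading comes with each control period).
- robot.read_camera(name): name is "scene" or "top" or "wrist"; returns the picture (384x512x3 uint8, red, green, blue); there is no depth.
- robot.camera_model(name): a dict with "fx", "fy", "cx", "cy" (pixels), "R" (3x3) and "t" (3): a world point X has camera coordinates R X + t; the wrist camera has in their place "mount" (4x4, takes a point from camera to tool coordinates, whose origin is the TCP and whose axes are the flange's). Camera axes: x right, y down, z forward; pixel columns grow to the right and rows downward; lengths in m; the calibration is good to about 2 mm. A picture is of the moment at which its call begins: read the wrist's pose just before it. camera_model takes no time and is no camera call.
- robot.close_job(): hands the job in; it is judged then, once.
Trained networks look in the newest picture that a camera, given by its name, has taken for a name from the list of things; names that differ only in an ending like _2 or _b are one class to them, and where a whole thing is asked for, a point or a joint stands for the part that bears it (a point fixed in the world has none). Each returns a list of dicts, best first, with "conf" (0 to 1); they miss things now and then, are a little off and sometimes report something else, mostly with a low value. They report only what shows in the picture. A call takes as long as a camera call.
- robot.outline_of(camera, target): "pixels" (384x512 bool, what is visible of it) and "pixel" ([column, row] in pixels, amid what is visible of it).
The state is a dict: "t": time; "q": joint angles; "dq": joint speeds; "joint_torque": joint torques, N m; "tool_pos": TCP position; "orientation": TCP orientation; "force": force on the tool from outside, world axes, zero at the start; "wrist_torque": the same for the moment, N m; "opening": finger opening in m; "gripper_force": force on a finger pad.
Only numpy, scipy, OpenCV 4.12 (cv2) and the standard library are available. Lean on these libraries where they do the work, as an engineer would, in place of code of your own. Each camera call takes 0.05 s, during which the arm holds its last target. There are 200 camera calls.

## Working session

There is one attempt and no reset: what is moved stays moved. The work goes in short steps, Python scripts to look and compute and a tool call to move; the robot and the scene stay as the last step left them, time stands still between calls to the robot, and variables do not carry over. Pictures are saved under pics/ and viewed, at most 10 in all, crops included, and the job is handed in when it is done.

Besides the shell and the picture viewer there is one more tool, called after "Request:" as a command line: name --pt "numbers of a row" for each row, then --argument value for the rest. carry_out: Moves the arm, as the interface text tells. Its arguments: {"type":"object","properties":{"rows":{"type":"array"},"jaw":{"type":"number"},"force":{"type":"number"}},"required":["rows"]}

```bash
mkdir -p pics
cat > h.py <<'E'
import numpy as np, cv2
from plant import robot
from scipy.spatial.transform import Rotation as Ro
def model(cam):
    m=robot.camera_model(cam); K=np.array([[m["fx"],0,m["cx"]],[0,m["fy"],m["cy"]],[0,0,1.]])
    if "mount" in m:
        s=robot.read_state(); T=np.eye(4); T[:3,:3]=Ro.from_rotvec(s["orientation"]).as_matrix(); T[:3,3]=s["tool_pos"]
        W=np.linalg.inv(T@np.array(m["mount"])); return K,W[:3,:3],W[:3,3]
    return K,np.array(m["R"]),np.array(m["t"])
def ray(cam,px,z):
    K,R,t=model(cam); d=R.T@np.linalg.inv(K)@np.array([px[0],px[1],1.]); c=-R.T@t
    return c+d*(z-c[2])/d[2]
def proj(cam,X):
    K,R,t=model(cam); p=(K@(R@np.atleast_2d(X).T+t[:,None])).T; return p[:,:2]/p[:,2:]
E
python3 - <<'E'
from h import *
print(robot.grip_depth); s=robot.read_state(); print({k:np.round(v,3) for k,v in s.items()})
ims=[]
for c in("scene","top"):
    K,R,t=model(c); print(c,np.round(K,1).tolist(),np.round(-R.T@t,3),np.round(R,2).tolist())
    im=robot.read_camera(c)[:,:,::-1].copy(); cv2.imwrite(f"pics/{c}0.png",im)
    for n in "cup_holder short_tumbler middle_tumbler tall_tumbler salt_shaker pepper_mill lemon garlic mug".split():
        for o in robot.outline_of(c,n)[:3]:
            ys,xs=np.where(o["pixels"]); print(c,n,round(o["conf"],2),np.round(o["pixel"]),(xs.min(),xs.max(),ys.min(),ys.max()) if len(xs) else None,len(xs))
E
```

```text
0.0188
{'t': np.float64(0.0), 'q': array([-1.278,  0.131,  1.489, -0.   ,  1.523, -0.085]), 'dq': array([ 0.   ,  0.002, -0.001, -0.001, -0.   , -0.001]), 'joint_torque': array([-2.0000e-03, -5.5984e+01, -4.9176e+01,  7.6000e-02,  3.5000e-02,
       -0.0000e+00]), 'tool_pos': array([ 0.221, -0.557,  0.218]), 'orientation': array([-3.084, -0.59 ,  0.   ]), 'force': array([-0.28 ,  0.336, -0.488]), 'wrist_torque': array([0.02 , 0.012, 0.013]), 'gripper_force': np.float64(0.0), 'opening': np.float64(0.093)}
scene [[426.4, 0.0, 257.3], [0.0, 426.4, 189.2], [0.0, 0.0, 1.0]] [0.007 0.621 0.828] [[-0.75, -0.66, -0.01], [-0.45, 0.51, -0.73], [0.49, -0.54, -0.68]]
scene cup_holder 0.87 [256. 214.] (np.int64(238), np.int64(271), np.int64(196), np.int64(226)) 643
scene short_tumbler 0.93 [339. 182.] (np.int64(325), np.int64(347), np.int64(169), np.int64(200)) 579
scene short_tumbler 0.28 [227. 147.] (np.int64(208), np.int64(240), np.int64(132), np.int64(169)) 993
scene middle_tumbler 0.67 [277. 146.] (np.int64(269), np.int64(292), np.int64(134), np.int64(168)) 647
scene middle_tumbler 0.42 [208
[... 1358 characters left out ...]
4), np.int64(147), np.int64(174)) 603
top tall_tumbler 0.89 [375. 229.] (np.int64(355), np.int64(390), np.int64(215), np.int64(242)) 770
top salt_shaker 0.79 [230. 198.] (np.int64(223), np.int64(238), np.int64(188), np.int64(204)) 215
top pepper_mill 0.85 [135. 172.] (np.int64(119), np.int64(155), np.int64(162), np.int64(191)) 717
top lemon 0.77 [239. 265.] (np.int64(225), np.int64(249), np.int64(253), np.int64(278)) 507
top garlic 0.75 [214. 148.] (np.int64(207), np.int64(224), np.int64(138), np.int64(156)) 267
top garlic 0.49 [269. 117.] (np.int64(254), np.int64(284), np.int64(89), np.int64(136)) 1025
top mug 0.89 [267. 115.] (np.int64(254), np.int64(284), np.int64(89), np.int64(136)) 1050
```

```bash
cat >> h.py <<'E'
from scipy.optimize import minimize
SH=dict(cup_holder=[(0,.046),(.004,.046),(.045,.0355)],short_tumbler=[(0,.025),(.07,.032)],middle_tumbler=[(0,.025),(.084,.0334)],tall_tumbler=[(0,.025),(.098,.0348)],
 salt_shaker=[(0,.022),(.07,.022),(.075,.017),(.085,.014),(.09,.006)],pepper_mill=[(0,.029),(.17,.02)],garlic=[(0,.015),(.02,.025),(.05,.005)],lemon=[(.01,.03),(.03,.04),(.05,.02)],mug=[(0,.04),(.093,.04)])
A=np.linspace(0,2*np.pi,48)
def hull(cam,n,x,y,z=0,S=4):
    P=np.concatenate([np.c_[x+r*np.cos(A),y+r*np.sin(A),0*A+z+h] for h,r in SH[n]])
    return cv2.convexHull((proj(cam,P)*16).astype(np.int32)) 
def sil(cam,n,x,y,z=0):
    m=np.zeros((384,512),np.uint8); cv2.fillPoly(m,[hull(cam,n,x,y,z)],1,shift=4,lineType=8); return m>0
def edges(m):
    ys,xs=np.where(m); return np.array([np.percentile(xs,q) for q in(0.5,99.5)]+[np.percentile(ys,q) for q in(.5,99.5)])
def fit(cam,n,mask,z=0,p0=None):
    o=np.median(np.argwhere(mask),0)[::-1]; p0=ray(cam,o,z+.04)[:2] if p0 is None else p0
    dist=cv2.GaussianBlur(mask.astype(np.float32),(0,0),1.0)
    def c(p): return float(((cv2.GaussianBlur(sil(cam,n,*p,z).astype(np.float32),(0,0),1.0)-dist)**2).sum())
    r=minimize(c,p0,method="Nelder-Mead",options=dict(initial_simplex=np.array(p0)+[[0,0],[.01,0],[0,.01]],xatol=1e-4,fatol=.1))
    m=sil(cam,n,*r.x,z); return r.x,(m&mask).sum()/(m|mask).sum()
E
python3 - <<'E'
from h import *
im={}
for c in("scene","top"):
    im[c]=robot.read_camera(c)[:,:,::-1].copy()
    for n in SH:
        os=robot.outline_of(c,n)
        if not os: print(c,n,"none"); continue
        p,i=fit(c,n,os[0]["pixels"],.005 if n=="salt_shaker" else 0)
        print(c,n,np.round(p,4),round(i,2),round(os[0]["conf"],2))
        cv2.polylines(im[c],[hull(c,n,*p,.005 if n=="salt_shaker" else 0)],True,(0,0,255),1,shift=4)
s=np.hstack([cv2.resize(im["scene"][110:290,130:400],(400*1,267)),cv2.resize(im["top"][70:290,100:400],(400,293))[:267]])
cv2.imwrite("pics/fit0.png",np.vstack([cv2.resize(im["top"][70:290,100:400],(600,440))[:330],cv2.resize(im["scene"][110:290,130:400],(600,400))])[:600] if 0 else s)
E
```

```text
scene cup_holder [0.5449 0.0398] 0.69 0.81
scene short_tumbler [ 0.4306 -0.1667] 0.93 0.88
scene middle_tumbler [ 0.6303 -0.1719] 0.95 0.63
scene tall_tumbler [ 0.4509 -0.3216] 0.94 0.7
scene salt_shaker [0.5569 0.0278] 0.59 0.56
scene pepper_mill [0.5919 0.2745] 0.86 0.83
scene garlic [0.684  0.0753] 0.83 0.47
scene lemon [0.3668 0.0218] 0.83 0.79
scene mug [ 0.7544 -0.0691] 0.88 0.81
top cup_holder [0.5465 0.0379] 0.73 0.64
top short_tumbler [ 0.4295 -0.1663] 0.96 0.81
top middle_tumbler [ 0.6315 -0.173 ] 0.89 0.9
top tall_tumbler [ 0.4525 -0.3218] 0.96 0.88
top salt_shaker [0.5479 0.0354] 0.73 0.79
top pepper_mill [0.5974 0.2664] 0.82 0.91
top garlic [0.6852 0.0771] 0.81 0.52
top lemon [0.3672 0.0226] 0.64 0.8
top mug [ 0.7554 -0.0697] 0.89 0.68
```

View pics/fit0.png

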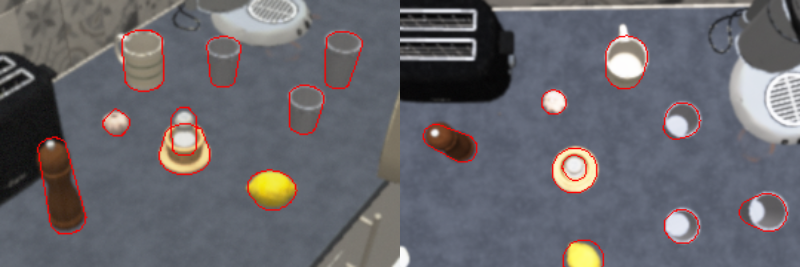

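View pics/scene0.png

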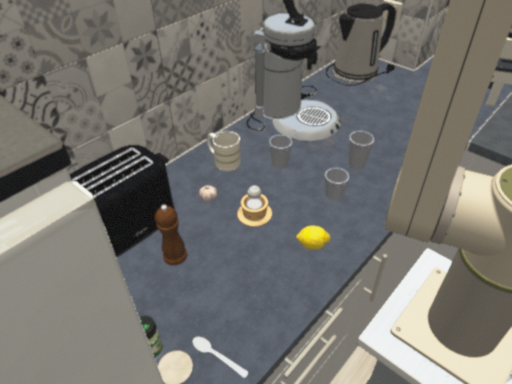

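The picture shows the pepper mill (172,235), salt in the holder (255,205), the lemon (313,237), the garlic (208,192), the mug (226,150), and the short (337,183), middle (280,150) and tall (361,149) tumblers. The fitted outlines agree to about 2 mm between cameras. The coffee machine base at (305,120) lies beyond the middle tumbler.

Request:
carry_out --pt "0.047 -0.039 0.005 0 0 0" --pt "0.095 -0.079 0.01 0 0 0" --pt "0.142 -0.118 0.015 0 0 0" --pt "0.19 -0.158 0.02 0 0 0" --pt "0.237 -0.197 0.025 0 0 0" --pt "0.285 -0.237 0.03 0 0 0" --pt "0.332 -0.276 0.035 0 0 0" --pt "0.38 -0.316 0.04 0 0 0" --pt "0.427 -0.355 0.045 0 0 0" --pt "0.475 -0.395 0.05 0 0 0" --pt "0.522 -0.434 0.055 0 0 0" --pt "0.522 -0.434 0.055 0 0 0" --jaw 0 --force 10

```text
t: 3.5
tool_pos: [0.547, 0.0421, 0.1628]
orientation: [-3.083, -0.597, 0.001]
force: [-0.3, -0.0, -0.2]
opening: 0.0928
gripper_force: 0.0
```

```bash
cat >> h.py <<'E'
def toshift(target,pos=None):
    s=robot.read_state(); R=Ro.from_rotvec(s["orientation"]).as_matrix(); return R.T@(np.array(target)-s["tool_pos"])
E
python3 - <<'E'
from h import *
s=robot.read_state(); print(np.round(s["tool_pos"],4),np.round(s["orientation"],4)); m=robot.camera_model("wrist"); print(np.round(m["mount"],3).tolist(),m["fx"])
im=robot.read_camera("wrist")[:,:,::-1].copy()
for n,z in(("cup_holder",0),("salt_shaker",.005),("pepper_mill",0),("garlic",0)):
    for o in robot.outline_of("wrist",n)[:1]:
        p,i=fit("wrist",n,o["pixels"],z); print(n,np.round(p,4),round(i,2),round(o["conf"],2),np.round(o["pixel"]))
        cv2.polylines(im,[hull("wrist",n,*p,z)],True,(0,0,255),1,shift=4)
cv2.imwrite("pics/w1.png",im)
# holder from union of masks
for c in("scene","top"):
    robot.read_camera(c)
for px in((275,125),(300,138),(340,120)): print("machine",np.round(ray("scene",px,.02),3))
for px in((175,150),(160,90),(140,150)): print(np.round(ray("top",px,.0),3))
E
```

```text
[0.547  0.0421 0.1628] [-3.0831e+00 -5.9750e-01  1.3000e-03]
[[0.001, -0.97, -0.242, 0.065], [1.0, 0.001, -0.0, 0.001], [0.0, -0.242, 0.97, -0.167], [0.0, 0.0, 0.0, 1.0]] 332.3269441338014
cup_holder [0.5464 0.0319] 0.62 0.67 [255. 155.]
salt_shaker [0.5481 0.0297] 0.82 0.78 [263. 184.]
pepper_mill [0.5982 0.2668] 0.99 0.76 [37. 27.]
garlic [ 0.4435 -0.1537] 0.29 0.71 [379. 329.]
machine [ 0.754 -0.296  0.02 ]
machine [ 0.647 -0.292  0.02 ]
machine [ 0.608 -0.461  0.02 ]
[0.682 0.189 0.   ]
[0.854 0.23  0.   ]
[0.684 0.285 0.   ]
```

View pics/w1.png

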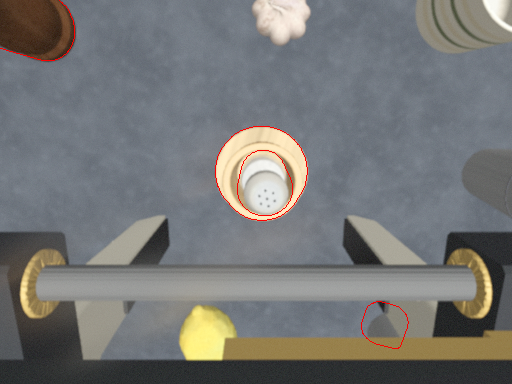

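The wrist view shows the holder foot centred at about (262,173) and the salt cap at (267,192). The finger midline is at about column 255, and nothing lies near the fingers. I'll re-measure with merged masks now that the arm has settled.

Run:
```python
from h import *
s=robot.read_state(); print(np.round(s["tool_pos"],4),np.abs(s["dq"]).max())
SH["hs"]=SH["cup_holder"]; 
for c in("scene","top","wrist"):
    robot.read_camera(c)
    h=robot.outline_of(c,"cup_holder"); a=robot.outline_of(c,"salt_shaker")
    print(c,len(h),len(a),[np.round(o["pixel"]) for o in h+a])
    if not h or not a: continue
    H=h[0]["pixels"]; S=a[0]["pixels"]
    def both(p):
        K=sil(c,"cup_holder",p[0],p[1])|sil(c,"salt_shaker",p[2],p[3],.005)
        return float(((cv2.GaussianBlur(K.astype(np.float32),(0,0),1.)-B)**2).sum())
    B=cv2.GaussianBlur((H|S).astype(np.float32),(0,0),1.)
    best=minimize(both,[.546,.037,.547,.036],method="Nelder-Mead",options=dict(initial_simplex=np.array([.546,.037,.547,.036])+np.vstack([np.zeros(4),.006*np.eye(4)]),xatol=1e-4,fatol=.1,maxiter=400))
    print(c,np.round(best.x,4),best.fun)
s=robot.read_state(); print(np.round(s["tool_pos"],4))
```

```text
[0.5463 0.0369 0.164 ] 0.0054602133952014
scene 1 1 [array([257., 212.]), array([253., 198.])]
scene [0.5474 0.0381 0.5452 0.0394] 21.060558319091797
top 2 0 [array([237., 206.]), array([270., 114.])]
wrist 2 2 [array([252., 154.]), array([203., 331.]), array([258., 180.]), array([203., 331.])]
wrist [0.5474 0.0356 0.5458 0.0396] 27.889694213867188
[0.5465 0.0382 0.1637]
```

Request:
carry_out --pt "0 0 0.03 0 0 0" --pt "0 0 0.07 0 0 0" --pt "0 0 0.1 0 0 0" --pt "0 0 0.112 0 0 0" --pt "0 0 0.112 0 0 0" --pt "0 0 0.112 0 0 0"

```text
t: 5.05
tool_pos: [0.5477, 0.0383, 0.0533]
orientation: [3.085, 0.59, 0.004]
force: [-0.1, 0.5, -0.0]
opening: 0.0928
gripper_force: 0.0
```

Request:
carry_out --pt "0 0 0 0 0 0" --pt "0 0 0 0 0 0" --pt "0 0 0 0 0 0" --pt "0 0 0 0 0 0" --pt "0 0 0 0 0 0" --pt "0 0 0 0 0 0" --jaw 200 --force 10

```text
t: 5.8
tool_pos: [0.5465, 0.0382, 0.0517]
orientation: [3.086, 0.59, 0.0]
force: [0.9, -1.0, 0.6]
opening: 0.0376
gripper_force: 0.3
```

Request:
carry_out --pt "0 0 0 0 0 0" --pt "0 0 0 0 0 0"

```text
t: 6.05
tool_pos: [0.5464, 0.0383, 0.0516]
orientation: [-3.086, -0.59, -0.0]
force: [0.1, 0.0, -0.3]
opening: 0.0363
gripper_force: 9.9
```

Run:
```python
from h import *
im=robot.read_camera("wrist")[:,:,::-1]; im2=robot.read_camera("scene")[140:260,180:320,::-1]
cv2.imwrite("pics/g1.png",np.hstack([cv2.resize(im,(384,288)),cv2.resize(im2,(336,288))]))
```

```text
(no output)
```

View pics/g1.png

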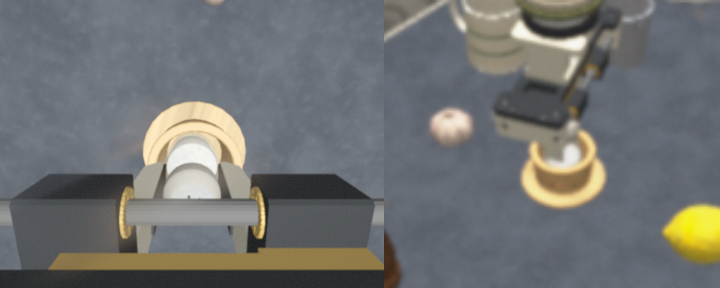

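The fingers hold the salt's cap or shoulder at 36 mm with 9.9 N, seen at (190,170) in the left half of the picture. The holder foot is undisturbed. Lifting next.

Request:
carry_out --pt "0 0 -0.005 0 0 0" --pt "0 0 -0.015 0 0 0" --pt "0 0 -0.03 0 0 0" --pt "0 0 -0.05 0 0 0" --pt "0 0 -0.07 0 0 0" --pt "0 0 -0.08 0 0 0" --pt "0 0 -0.08 0 0 0" --pt "0 0 -0.08 0 0 0" --force 14

```text
t: 7.15
tool_pos: [0.5459, 0.0383, 0.1309]
orientation: [-3.085, -0.59, 0.002]
force: [-0.8, -0.2, -1.6]
opening: 0.036
gripper_force: 13.8
```

Run:
```python
from h import *
im=robot.read_camera("wrist")[:,:,::-1]
s=robot.read_state(); print(s["force"],s["opening"],s["tool_pos"])
im2=robot.read_camera("scene")[120:240,180:320,::-1]
cv2.imwrite("pics/g2.png",np.hstack([cv2.resize(im,(384,288)),cv2.resize(im2,(336,288))]))
# holder now empty: fit
for c in("scene","top","wrist"):
    if c!="scene": robot.read_camera(c)
    for o in robot.outline_of(c,"cup_holder")[:1]:
        p,i=fit(c,"cup_holder",o["pixels"]); print(c,np.round(p,4),round(i,2))
print(np.round(toshift([.50,.20,.13]),4))
```

```text
[ 0.18739836  0.5031873  -1.20967463] 0.03631865529354232 [0.54574241 0.0382648  0.13058317]
scene [0.5432 0.0388] 0.82
top [0.5251 0.0274] 0.2
wrist [0.5494 0.0357] 0.64
[ 0.0167 -0.1674  0.0013]
```

View pics/g2.png

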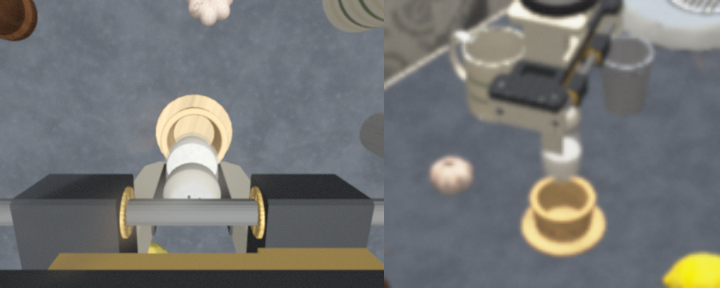

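Salt lifted clear of the now empty holder (rim centred at about (563,190) in the right half). Now to place it at (0.50, 0.20).

Request:
carry_out --pt "0.002 -0.02 0 0 0 0" --pt "0.006 -0.06 0 0 0 0" --pt "0.011 -0.11 0 0 0 0" --pt "0.015 -0.15 0 0 0 0" --pt "0.017 -0.167 0 0 0 0" --pt "0.017 -0.167 0.01 0 0 0" --pt "0.017 -0.167 0.04 0 0 0" --pt "0.017 -0.167 0.065 0 0 0" --pt "0.017 -0.167 0.076 0 0 0" --pt "0.017 -0.167 0.08 0 0 0" --pt "0.017 -0.167 0.08 0 0 0"

```text
t: 8.88
tool_pos: [0.5012, 0.1995, 0.0521]
orientation: [3.086, 0.589, 0.001]
force: [0.1, 0.0, -0.8]
opening: 0.0356
gripper_force: 13.8
```

Request:
carry_out --pt "0 0 0.001 0 0 0" --pt "0 0 0.002 0 0 0" --pt "0 0 0.003 0 0 0" --pt "0 0 0.003 0 0 0"

```text
t: 9.38
tool_pos: [0.5006, 0.1998, 0.0487]
orientation: [3.086, 0.59, 0.0]
force: [-0.2, 0.3, -0.2]
opening: 0.0364
gripper_force: 13.8
```

Request:
carry_out --pt "0 0 0.0007 0 0 0" --pt "0 0 0.0015 0 0 0" --pt "0 0 0.0015 0 0 0" --pt "0 0 0.0015 0 0 0"

```text
t: 9.88
tool_pos: [0.5006, 0.1998, 0.0471]
orientation: [-3.086, -0.59, 0.0]
force: [0.2, 0.1, -1.3]
opening: 0.0361
gripper_force: 13.8
```

Request:
carry_out --pt "0 0 0.0005 0 0 0" --pt "0 0 0.001 0 0 0" --pt "0 0 0.001 0 0 0"

```text
t: 10.25
tool_pos: [0.501, 0.1998, 0.0466]
orientation: [-3.086, -0.59, -0.001]
force: [-0.4, -1.3, 2.4]
opening: 0.0363
gripper_force: 14.1
```

Request:
carry_out --pt "0 0 0 0 0 0" --pt "0 0 0 0 0 0" --pt "0 0 0 0 0 0" --pt "0 0 0 0 0 0" --pt "0 0 -0.02 0 0 0" --pt "0 0 -0.06 0 0 0" --pt "0 0 -0.1 0 0 0" --pt "0 0 -0.115 0 0 0" --pt "0 0 -0.115 0 0 0" --jaw 0

```text
t: 11.38
tool_pos: [0.5013, 0.2, 0.1618]
orientation: [-3.085, -0.59, -0.003]
force: [-0.3, -0.1, -0.5]
opening: 0.093
gripper_force: 0.0
```

Run:
```python
from h import *
for c in("scene","top","wrist"):
    robot.read_camera(c)
    for n in("salt_shaker","pepper_mill","cup_holder","short_tumbler","middle_tumbler","tall_tumbler"):
        if c=="wrist" and "tumb" in n: continue
        for o in robot.outline_of(c,n)[:1]:
            p,i=fit(c,n,o["pixels"]); print(c,n,np.round(p,4),round(i,2),round(o["conf"],2))
print(np.round(toshift([.43,-.1665,.15]),4),robot.read_state()["t"])
```

```text
scene salt_shaker [0.5047 0.1987] 0.83 0.56
scene pepper_mill [0.5954 0.2736] 0.83 0.76
scene cup_holder [0.5469 0.0374] 0.89 0.9
scene short_tumbler [ 0.4301 -0.1658] 0.93 0.6
scene middle_tumbler [ 0.6316 -0.1728] 0.88 0.64
scene tall_tumbler [ 0.4539 -0.3207] 0.92 0.7
top pepper_mill [0.5984 0.2552] 0.5 0.8
top cup_holder [0.5473 0.0375] 0.91 0.92
top short_tumbler [ 0.4296 -0.1664] 0.96 0.61
top middle_tumbler [ 0.6316 -0.173 ] 0.92 0.73
top tall_tumbler [ 0.4528 -0.323 ] 0.91 0.78
wrist salt_shaker [0.503  0.1993] 0.81 0.96
wrist pepper_mill [0.5992 0.2691] 0.95 0.91
wrist cup_holder [0.5472 0.0349] 0.96 0.74
[-0.2008  0.3144  0.0112] 12.275
```

Request:
carry_out --pt "-0.02 0.03 0 0 0 0" --pt "-0.05 0.08 0 0 0 0" --pt "-0.08 0.13 0 0 0 0" --pt "-0.11 0.18 0 0 0 0" --pt "-0.14 0.22 0 0 0 0" --pt "-0.17 0.27 0 0 0 0" --pt "-0.19 0.3 0 0 0 0" --pt "-0.201 0.3145 0 0 0 0" --pt "-0.201 0.3145 0.0 0 0 0" --pt "-0.201 0.3145 0 0 0 0"

```text
t: 13.52
tool_pos: [0.43, -0.1661, 0.1612]
orientation: [-3.085, -0.59, -0.0]
force: [0.5, 0.1, -0.3]
opening: 0.0931
gripper_force: 0.0
```

Run:
```python
from h import *
s=robot.read_state(); print(np.round(s["tool_pos"],4),np.abs(s["dq"]).max())
robot.read_camera("wrist")
for n in("short_tumbler",):
    for o in robot.outline_of("wrist",n)[:2]:
        p,i=fit("wrist",n,o["pixels"]); print(n,np.round(p,4),round(i,2),round(o["conf"],2))
s=robot.read_state(); print(np.round(s["tool_pos"],4)); print(np.round(toshift([.43,-.1663,.042]),4))
```

```text
[ 0.43   -0.1661  0.1612] 0.015002988946884005
short_tumbler [ 0.4308 -0.1686] 0.98 0.97
[ 0.4301 -0.1658  0.1612]
[-0.0003  0.0004  0.1192]
```

Request:
carry_out --pt "0 0 0.02 0 0 0" --pt "0 0 0.06 0 0 0" --pt "0 0 0.1 0 0 0" --pt "0 0 0.119 0 0 0" --pt "0 0 0.119 0 0 0" --pt "0 0 0.119 0 0 0"

```text
t: 14.38
tool_pos: [0.4307, -0.1666, 0.0432]
orientation: [3.085, 0.591, 0.002]
force: [-0.1, 0.1, 1.0]
opening: 0.0933
gripper_force: 0.0
```

Request:
carry_out --pt "0 0 0 0 0 0" --pt "0 0 0 0 0 0" --pt "0 0 0 0 0 0" --pt "0 0 0 0 0 0" --pt "0 0 0 0 0 0" --pt "0 0 0 0 0 0" --jaw 150 --force 10

```text
t: 15.12
tool_pos: [0.4301, -0.1669, 0.0424]
orientation: [3.085, 0.59, 0.001]
force: [0.7, 0.3, 2.7]
opening: 0.0621
gripper_force: 10.0
```

Request:
carry_out --pt "0 0 -0.004 0 0 0" --pt "0 0 -0.015 0 0 0" --pt "0 0 -0.04 0 0 0" --pt "0 0 -0.07 0 0 0" --pt "0 0 -0.088 0 0 0" --pt "0 0 -0.09 0 0 0" --pt "0 0 -0.09 0 0 0"

```text
t: 16.0
tool_pos: [0.4294, -0.1665, 0.1314]
orientation: [-3.085, -0.59, 0.001]
force: [1.2, -0.0, -1.5]
opening: 0.0616
gripper_force: 10.0
```

Run:
```python
from h import *
s=robot.read_state(); print(np.round(s["tool_pos"],4),np.round(s["force"],2),s["opening"]); print(np.round(toshift([.5472,.0372,.132]),4))
```

```text
[ 0.4294 -0.1665  0.1314] [ 1.15 -0.04 -1.49] 0.061602204745833014
[ 0.1846 -0.1459 -0.0006]
```

Request:
carry_out --pt "0.015 -0.012 0 0 0 0" --pt "0.05 -0.039 0 0 0 0" --pt "0.09 -0.071 0 0 0 0" --pt "0.13 -0.103 0 0 0 0" --pt "0.165 -0.13 0 0 0 0" --pt "0.184 -0.146 0 0 0 0" --pt "0.184 -0.146 0 0 0 0" --pt "0.184 -0.146 0 0 0 0" --pt "0.184 -0.146 0 0 0 0"

```text
t: 17.12
tool_pos: [0.5464, 0.0359, 0.1316]
orientation: [3.086, 0.588, -0.001]
force: [-0.8, -0.3, -1.1]
opening: 0.0614
gripper_force: 10.0
```

```bash
cat > chk.py <<'E'
from h import *
import sys
def chk(n,z,pic=None,ref=("cup_holder",0)):
    s=robot.read_state(); print("tcp",np.round(s["tool_pos"],4),np.round(s["force"],2),round(s["opening"],4),"t",s["t"])
    ims=[]
    for c in("scene","top","wrist"):
        im=robot.read_camera(c)[:,:,::-1].copy()
        for nn,zz in((n,z),ref):
            for o in robot.outline_of(c,nn)[:1]:
                p,i=fit(c,nn,o["pixels"],zz); print(c,nn,np.round(p,4),round(i,2),round(o["conf"],2),"iou@guess")
                cv2.polylines(im,[hull(c,nn,*p,zz)],True,(0,0,255),1,shift=4)
        ims.append(cv2.resize(im[150:250,200:330],(390,300)) if c!="wrist" else cv2.resize(im,(400,300)))
    if pic: cv2.imwrite(pic,np.hstack([ims[0],ims[2]]))
E
python3 - <<'E'
from chk import *
chk("short_tumbler",.131-.042,"pics/s1.png")
print(np.round(toshift([.5472,.0372,.132]),4))
E
```

```text
tcp [0.5464 0.0359 0.1316] [-0.84 -0.32 -1.08] 0.0614 t 17.125
scene short_tumbler [0.5385 0.0409] 0.5 0.76 iou@guess
scene cup_holder [0.5448 0.0396] 0.92 0.55 iou@guess
top cup_holder [0.525  0.0248] 0.21 0.54 iou@guess
wrist short_tumbler [0.547  0.0352] 0.71 0.64 iou@guess
wrist cup_holder [0.5493 0.0366] 0.52 0.8 iou@guess
[ 0.0003 -0.0003  0.0002]
```

View pics/s1.png

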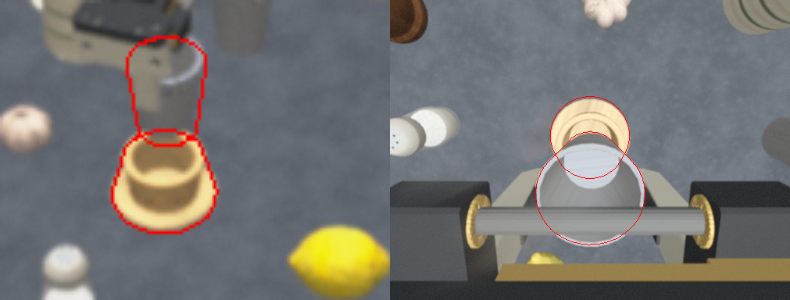

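The wrist view shows the held tumbler's rim centred on the pads at (590,193) and the holder just beyond it. The alignment offset is under 1 mm. Lowering now, slowing near the seat.

Request:
carry_out --pt "0 0 0.01 0 0 0" --pt "0 0 0.025 0 0 0" --pt "0 0 0.036 0 0 0" --pt "0 0 0.045 0 0 0" --pt "0 0 0.054 0 0 0" --pt "0 0 0.062 0 0 0" --pt "0 0 0.068 0 0 0" --pt "0 0 0.071 0 0 0" --pt "0 0 0.073 0 0 0" --pt "0 0 0.074 0 0 0" --pt "0 0 0.074 0 0 0"

```text
t: 18.95
tool_pos: [0.5471, 0.0369, 0.0583]
orientation: [3.086, 0.59, 0.0]
force: [0.1, 0.1, -1.9]
opening: 0.0618
gripper_force: 10.0
```

Request:
carry_out --pt "0 0 0.001 0 0 0" --pt "0 0 0.002 0 0 0" --pt "0 0 0.0025 0 0 0" --pt "0 0 0.0025 0 0 0"

```text
t: 19.45
tool_pos: [0.5469, 0.0369, 0.0555]
orientation: [-3.086, -0.59, 0.0]
force: [-1.2, 1.0, -1.5]
opening: 0.0615
gripper_force: 10.0
```

Request:
carry_out --pt "0 0 0.0008 0 0 0" --pt "0 0 0.0015 0 0 0" --pt "0 0 0.0015 0 0 0"

```text
t: 19.82
tool_pos: [0.5469, 0.037, 0.054]
orientation: [-3.085, -0.59, 0.0]
force: [-0.6, 1.6, -1.2]
opening: 0.0619
gripper_force: 10.0
```

Request:
carry_out --pt "0 0 0.0005 0 0 0" --pt "0 0 0.001 0 0 0" --pt "0 0 0.001 0 0 0"

```text
t: 20.2
tool_pos: [0.547, 0.037, 0.0531]
orientation: [-3.085, -0.59, -0.0]
force: [-2.0, 3.2, -0.3]
opening: 0.0619
gripper_force: 10.0
```

Request:
carry_out --pt "0 -0.0003 0 0 0 0" --pt "0 -0.0006 0.0 0 0 0" --pt "0 -0.0006 0 0 0 0"

```text
t: 20.58
tool_pos: [0.5469, 0.0372, 0.0531]
orientation: [3.085, 0.59, 0.0]
force: [-0.1, -0.4, -1.5]
opening: 0.0615
gripper_force: 10.0
```

Request:
carry_out --pt "0 0 0.0005 0 0 0" --pt "0 0 0.0008 0 0 0" --pt "0 0 0.0008 0 0 0"

```text
t: 20.95
tool_pos: [0.5471, 0.0373, 0.0527]
orientation: [3.085, 0.59, 0.001]
force: [-0.4, -1.1, 2.4]
opening: 0.0617
gripper_force: 10.0
```

Request:
carry_out --pt "0 0 0 0 0 0" --pt "0 0 0 0 0 0" --pt "0 0 0 0 0 0" --pt "0 0 0 0 0 0" --pt "0 0 -0.01 0 0 0" --pt "0 0 -0.04 0 0 0" --pt "0 0 -0.08 0 0 0" --pt "0 0 -0.108 0 0 0" --pt "0 0 -0.108 0 0 0" --jaw 0

```text
t: 22.08
tool_pos: [0.549, 0.0374, 0.1641]
orientation: [3.084, 0.59, 0.01]
force: [0.1, -0.3, -0.2]
opening: 0.0927
gripper_force: 0.0
```

Run:
```python
from chk import *
chk("short_tumbler",.009,"pics/s2.png")
for p in((275,100),(283,95),(300,115)): print(np.round(ray("scene",p,.05),3))
print(np.round(toshift([.6315,-.1729,.161]),4))
```

```text
tcp [0.549  0.0374 0.1641] [ 0.14 -0.35 -0.22] 0.0927 t 22.075
scene short_tumbler [0.5535 0.0309] 0.73 0.77 iou@guess
scene cup_holder [0.5429 0.0427] 0.54 0.55 iou@guess
top cup_holder [0.5251 0.0274] 0.21 0.63 iou@guess
wrist short_tumbler [0.5469 0.0354] 0.98 0.77 iou@guess
wrist cup_holder [0.5504 0.0368] 0.35 0.96 iou@guess
[ 0.823 -0.378  0.05 ]
[ 0.823 -0.422  0.05 ]
[ 0.701 -0.36   0.05 ]
[ 0.0016  0.227  -0.0017]
```

View pics/s2.png

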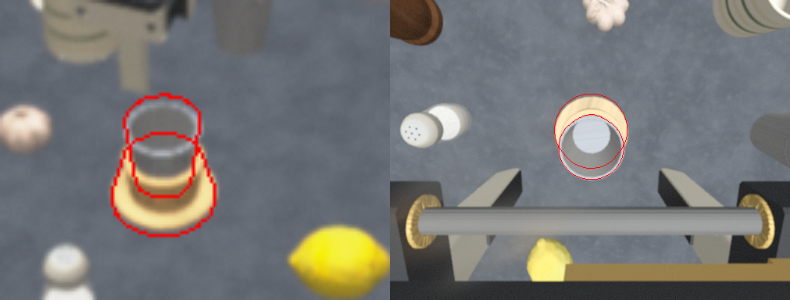

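The short tumbler sits straight and centred in the holder, with its rim at about (162,112) in the left half. On to the middle tumbler.

Request:
carry_out --pt "0 0.015 0 0 0 0" --pt "0 0.05 0 0 0 0" --pt "0 0.09 0 0 0 0" --pt "0.001 0.13 0 0 0 0" --pt "0.001 0.17 0 0 0 0" --pt "0.001 0.21 0 0 0 0" --pt "0.001 0.227 0 0 0 0" --pt "0.001 0.227 0 0 0 0" --pt "0.001 0.227 0 0 0 0"

```text
t: 23.65
tool_pos: [0.6312, -0.1722, 0.1602]
orientation: [-3.085, -0.591, 0.001]
force: [-0.2, 0.5, 1.1]
opening: 0.093
gripper_force: 0.0
```

Run:
```python
from h import *
robot.read_camera("wrist"); robot.read_camera("wrist")
s=robot.read_state(); print(np.round(s["tool_pos"],4),np.abs(s["dq"]).max())
robot.read_camera("wrist")
for o in robot.outline_of("wrist","middle_tumbler")[:2]:
        p,i=fit("wrist","middle_tumbler",o["pixels"]); print(np.round(p,4),round(i,2),round(o["conf"],2))
s=robot.read_state(); print(np.round(s["tool_pos"],4)); print(np.round(toshift([.6315,-.1729,.053]),4))
```

```text
[ 0.6313 -0.1719  0.1604] 0.003779400857436657
[ 0.6314 -0.1721  0.1605]
[-0.0002  0.0008  0.1075]
```

Request:
carry_out --pt "0 0 0.02 0 0 0" --pt "0 0.0005 0.05 0 0 0" --pt "0 0.0005 0.085 0 0 0" --pt "0 0.0005 0.107 0 0 0" --pt "0 0.0005 0.108 0 0 0" --pt "0 0.0005 0.108 0 0 0"

```text
t: 24.6
tool_pos: [0.6323, -0.1738, 0.0533]
orientation: [3.085, 0.59, 0.002]
force: [0.2, -0.3, 0.4]
opening: 0.0931
gripper_force: 0.0
```

Request:
carry_out --pt "0 0 0 0 0 0" --pt "0 0 0 0 0 0" --pt "0 0 0 0 0 0" --pt "0 0 0 0 0 0" --pt "0 0 0 0 0 0" --pt "0 0 0 0 0 0" --jaw 150 --force 10

```text
t: 25.35
tool_pos: [0.6319, -0.1737, 0.0528]
orientation: [3.085, 0.59, 0.001]
force: [-1.1, 1.4, 4.8]
opening: 0.0647
gripper_force: 10.0
```

Request:
carry_out --pt "0 0 -0.004 0 0 0" --pt "0 0 -0.015 0 0 0" --pt "0 0 -0.04 0 0 0" --pt "0 0 -0.075 0 0 0" --pt "0 0 -0.105 0 0 0" --pt "0 0 -0.115 0 0 0" --pt "0 0 -0.115 0 0 0"

```text
t: 26.22
tool_pos: [0.6319, -0.1738, 0.1678]
orientation: [3.085, 0.59, 0.001]
force: [-0.2, -0.3, -1.0]
opening: 0.065
gripper_force: 10.0
```

Run:
```python
from h import *
s=robot.read_state(); print(np.round(s["tool_pos"],4),np.round(s["force"],2),s["opening"]); print(np.round(toshift([.547,.0373,.167]),4))
```

```text
[ 0.6319 -0.1738  0.1678] [-0.2  -0.29 -0.99] 0.06496645780967844
[-0.001  -0.2275  0.0006]
```

Request:
carry_out --pt "0 -0.015 0 0 0 0" --pt "0 -0.05 0 0 0 0" --pt "0 -0.09 0 0 0 0" --pt "0 -0.13 0 0 0 0" --pt "0 -0.17 0 0 0 0" --pt "-0.001 -0.21 0 0 0 0" --pt "-0.001 -0.2275 0 0 0 0" --pt "-0.001 -0.2275 0 0 0 0" --pt "-0.001 -0.2275 0 0 0 0" --pt "-0.001 -0.2275 0 0 0 0"

```text
t: 27.48
tool_pos: [0.5471, 0.0363, 0.1672]
orientation: [3.086, 0.588, -0.0]
force: [-1.0, -0.7, -1.3]
opening: 0.0645
gripper_force: 10.0
```

Run:
```python
from chk import *
robot.read_camera("top")
chk("middle_tumbler",.115,"pics/m1.png",("short_tumbler",.01))
print(np.round(toshift([.547,.0373,.167]),4))
```

```text
tcp [0.5471 0.0364 0.1672] [-0.77  0.85 -1.66] 0.0645 t 27.525
scene middle_tumbler [0.5403 0.0412] 0.51 0.58 iou@guess
scene short_tumbler [0.4962 0.2069] 0.56 0.7 iou@guess
top short_tumbler [0.5217 0.0295] 0.35 0.27 iou@guess
wrist middle_tumbler [0.5472 0.0361] 0.7 0.74 iou@guess
wrist short_tumbler [0.5516 0.0372] 0.31 0.7 iou@guess
[0.0002 0.0002 0.0003]
```

View pics/m1.png

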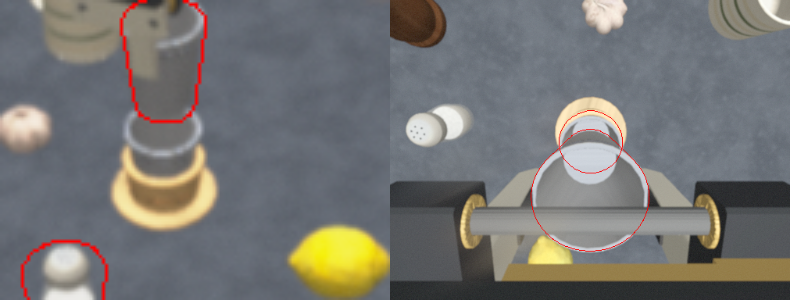

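The held middle tumbler is centred on the pads at (590,195) and the short one is in line below it, so it goes down next.

Request:
carry_out --pt "0 0 0.01 0 0 0" --pt "0 0 0.025 0 0 0" --pt "0 0 0.036 0 0 0" --pt "0 0 0.045 0 0 0" --pt "0 0 0.054 0 0 0" --pt "0 0 0.062 0 0 0" --pt "0 0 0.068 0 0 0" --pt "0 0 0.071 0 0 0" --pt "0 0 0.073 0 0 0" --pt "0 0 0.0745 0 0 0" --pt "0 0 0.0745 0 0 0"

```text
t: 29.35
tool_pos: [0.5469, 0.0373, 0.0929]
orientation: [3.085, 0.59, 0.0]
force: [0.0, -0.9, -1.6]
opening: 0.0644
gripper_force: 10.0
```

Request:
carry_out --pt "0 0 0.001 0 0 0" --pt "0 0 0.002 0 0 0" --pt "0 0 0.0025 0 0 0" --pt "0 0 0.0025 0 0 0"

```text
t: 29.85
tool_pos: [0.5469, 0.0372, 0.0904]
orientation: [3.085, 0.59, 0.0]
force: [1.6, -2.8, -0.9]
opening: 0.0645
gripper_force: 10.0
```

Request:
carry_out --pt "0 0 0.0008 0 0 0" --pt "0 0 0.0013 0 0 0" --pt "0 0 0.0013 0 0 0"

```text
t: 30.22
tool_pos: [0.5469, 0.0373, 0.0891]
orientation: [3.086, 0.59, 0.0]
force: [1.7, -4.2, -0.0]
opening: 0.0644
gripper_force: 10.0
```

Request:
carry_out --pt "0 0.0003 0 0 0 0" --pt "0 0.0006 0 0 0 0" --pt "0 0.0006 0 0 0 0"

```text
t: 30.6
tool_pos: [0.5468, 0.037, 0.0889]
orientation: [-3.085, -0.59, 0.001]
force: [2.1, -1.9, -0.1]
opening: 0.0646
gripper_force: 10.0
```

Request:
carry_out --pt "0 0 0.0006 0 0 0" --pt "0 0 0.0012 0 0 0" --pt "0 0 0.0012 0 0 0"

```text
t: 30.98
tool_pos: [0.5469, 0.0369, 0.0877]
orientation: [-3.086, -0.59, 0.0]
force: [1.4, -2.4, -1.6]
opening: 0.0643
gripper_force: 10.0
```

Request:
carry_out --pt "0 0.0004 0.0 0 0 0" --pt "0.0002 0.0006 0.0006 0 0 0" --pt "0.0002 0.0006 0.001 0 0 0" --pt "0.0002 0.0006 0.001 0 0 0"

```text
t: 31.48
tool_pos: [0.5472, 0.0366, 0.0867]
orientation: [-3.085, -0.59, 0.0]
force: [-0.6, 0.1, -2.4]
opening: 0.0644
gripper_force: 10.0
```

Request:
carry_out --pt "0 0 0.0004 0 0 0" --pt "0 0 0.0008 0 0 0" --pt "0 0 0.0008 0 0 0"

```text
t: 31.85
tool_pos: [0.5474, 0.0365, 0.0861]
orientation: [-3.086, -0.59, -0.0]
force: [0.3, 1.4, -1.0]
opening: 0.0646
gripper_force: 10.0
```

Request:
carry_out --pt "0 -0.0001 0.0003 0 0 0" --pt "0 -0.0001 0.0006 0 0 0" --pt "0 -0.0001 0.0006 0 0 0"

```text
t: 32.22
tool_pos: [0.5475, 0.0365, 0.0856]
orientation: [3.086, 0.59, 0.0]
force: [0.4, -0.1, 0.8]
opening: 0.0643
gripper_force: 10.0
```

Request:
carry_out --pt "0 0 0.0002 0 0 0" --pt "0 0 0.0004 0 0 0" --pt "0 0 0.0004 0 0 0"

```text
t: 32.6
tool_pos: [0.5475, 0.0365, 0.0852]
orientation: [3.086, 0.59, 0.001]
force: [-0.4, -0.4, 3.1]
opening: 0.0646
gripper_force: 10.0
```

Request:
carry_out --pt "0 0 0 0 0 0" --pt "0 0 0 0 0 0" --pt "0 0 0 0 0 0" --pt "0 0 0 0 0 0" --pt "0 0 -0.01 0 0 0" --pt "0 0 -0.04 0 0 0" --pt "0 0 -0.08 0 0 0" --pt "0 0 -0.1 0 0 0" --pt "0 0 -0.1 0 0 0" --pt "0 0 -0.1 0 0 0" --jaw 0

```text
t: 33.85
tool_pos: [0.5466, 0.0365, 0.1835]
orientation: [-3.085, -0.59, 0.003]
force: [-0.0, 0.2, 0.1]
opening: 0.0928
gripper_force: 0.0
```

Run:
```python
from chk import *
chk("middle_tumbler",.032,"pics/m2.png",("tall_tumbler",0))
print(np.round(toshift([.453,-.322,.17]),4))
```

```text
tcp [0.5466 0.0365 0.1835] [-0.03  0.19  0.13] 0.0928 t 33.85
scene middle_tumbler [0.5587 0.026 ] 0.67 0.78 iou@guess
scene tall_tumbler [ 0.4535 -0.3223] 0.96 0.7 iou@guess
top tall_tumbler [ 0.454  -0.3228] 0.94 0.89 iou@guess
wrist middle_tumbler [0.5473 0.0352] 0.97 0.57 iou@guess
wrist tall_tumbler [0.5655 0.0427] 0.32 0.26 iou@guess
[-0.2198  0.2984  0.0148]
```

View pics/m2.png

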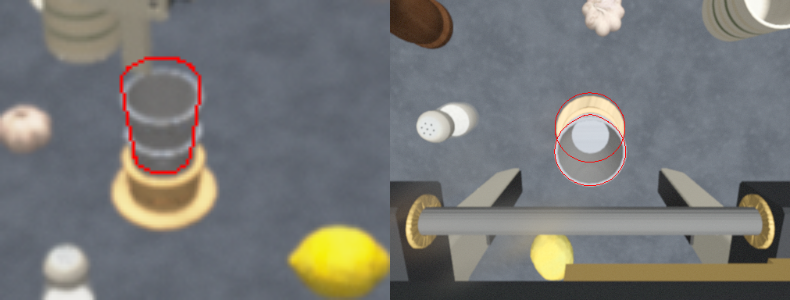

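The middle tumbler is nested upright in the short one, with its rim at about (162,85) in the left half. On to the tall one.

Request:
carry_out --pt "-0.015 0.02 0 0 0 0" --pt "-0.04 0.055 0 0 0 0" --pt "-0.07 0.095 0 0 0 0" --pt "-0.1 0.135 0 0 0 0" --pt "-0.13 0.175 0 0 0 0" --pt "-0.16 0.215 0.005 0 0 0" --pt "-0.19 0.258 0.01 0 0 0" --pt "-0.21 0.285 0.015 0 0 0" --pt "-0.2198 0.2984 0.015 0 0 0" --pt "-0.2198 0.2984 0.015 0 0 0" --pt "-0.2198 0.2984 0.015 0 0 0"

```text
t: 35.67
tool_pos: [0.4537, -0.3209, 0.1703]
orientation: [-3.085, -0.591, -0.001]
force: [0.1, -0.5, 0.1]
opening: 0.0929
gripper_force: 0.0
```

Run:
```python
from h import *
robot.read_camera("wrist")
s=robot.read_state(); print(np.round(s["tool_pos"],4),np.abs(s["dq"]).max())
robot.read_camera("wrist")
for o in robot.outline_of("wrist","tall_tumbler")[:2]:
        p,i=fit("wrist","tall_tumbler",o["pixels"]); print(np.round(p,4),round(i,2),round(o["conf"],2))
print(np.round(toshift([.453,-.322,.066]),4))
```

```text
[ 0.4538 -0.3208  0.1703] 0.004437311635557244
[ 0.4537 -0.3247] 0.99 0.76
[-0.0011  0.0007  0.1043]
```

Request:
carry_out --pt "-0.001 0.001 0.02 0 0 0" --pt "-0.001 0.001 0.05 0 0 0" --pt "-0.001 0.001 0.085 0 0 0" --pt "-0.001 0.001 0.103 0 0 0" --pt "-0.001 0.001 0.104 0 0 0" --pt "-0.001 0.001 0.104 0 0 0"

```text
t: 36.58
tool_pos: [0.4532, -0.3237, 0.067]
orientation: [3.085, 0.59, 0.001]
force: [0.8, -0.0, 0.3]
opening: 0.0929
gripper_force: 0.0
```

Request:
carry_out --pt "0 0 0 0 0 0" --pt "0 0 0 0 0 0" --pt "0 0 0 0 0 0" --pt "0 0 0 0 0 0" --pt "0 0 0 0 0 0" --pt "0 0 0 0 0 0" --jaw 150 --force 10

```text
t: 37.33
tool_pos: [0.4529, -0.3236, 0.0665]
orientation: [3.085, 0.59, 0.001]
force: [1.1, -1.1, 4.6]
opening: 0.0673
gripper_force: 10.0
```

Request:
carry_out --pt "0 0 -0.004 0 0 0" --pt "0 0 -0.015 0 0 0" --pt "0 0 -0.04 0 0 0" --pt "0 0 -0.075 0 0 0" --pt "0 0 -0.11 0 0 0" --pt "0 0 -0.135 0 0 0" --pt "0 0 -0.14 0 0 0" --pt "0 0 -0.14 0 0 0"

```text
t: 38.33
tool_pos: [0.4524, -0.3231, 0.2056]
orientation: [-3.085, -0.59, 0.0]
force: [-0.3, 1.1, -1.6]
opening: 0.0672
gripper_force: 10.0
```

Run:
```python
from h import *
s=robot.read_state(); print(np.round(s["tool_pos"],4),np.round(s["force"],2),s["opening"]); print(np.round(toshift([.5474,.0366,.205]),4))
```

```text
[ 0.4524 -0.3231  0.2056] [-0.33  1.1  -1.56] 0.06715015229961374
[ 0.221  -0.2993  0.0007]
```

Request:
carry_out --pt "0.012 -0.016 0 0 0 0" --pt "0.04 -0.054 0 0 0 0" --pt "0.07 -0.095 0 0 0 0" --pt "0.1 -0.135 0 0 0 0" --pt "0.13 -0.176 0 0 0 0" --pt "0.16 -0.217 0 0 0 0" --pt "0.19 -0.257 0 0 0 0" --pt "0.212 -0.287 0 0 0 0" --pt "0.221 -0.2993 0 0 0 0" --pt "0.221 -0.2993 0 0 0 0" --pt "0.221 -0.2993 0 0 0 0" --pt "0.221 -0.2993 0 0 0 0"

```text
t: 39.83
tool_pos: [0.5474, 0.0353, 0.206]
orientation: [3.086, 0.587, -0.0]
force: [0.1, -0.3, -0.8]
opening: 0.0673
gripper_force: 10.0
```

Run:
```python
from h import *
robot.read_camera("wrist")
s=robot.read_state(); print(np.round(s["tool_pos"],4),np.abs(s["dq"]).max())
robot.read_camera("wrist")
for o in robot.outline_of("wrist","tall_tumbler")[:2]:
        p,i=fit("wrist","tall_tumbler",o["pixels"],.139); print(np.round(p,4),round(i,2),round(o["conf"],2),np.round(toshift([*p,.2]),4))
print(np.round(toshift([.5474,.0366,.205]),4))
```

```text
[0.5475 0.0353 0.206 ] 0.004301158618593421
[0.5483 0.0349] 0.71 0.93 [0.0004 0.001  0.0061]
[ 0.0002 -0.001   0.0011]
```

Request:
carry_out --pt "0 -0.0003 0.01 0 0 0" --pt "0 -0.0003 0.025 0 0 0" --pt "0 -0.0003 0.037 0 0 0" --pt "0 -0.0003 0.047 0 0 0" --pt "0 -0.0003 0.056 0 0 0" --pt "0 -0.0003 0.063 0 0 0" --pt "0 -0.0003 0.069 0 0 0" --pt "0 -0.0003 0.073 0 0 0" --pt "0 -0.0003 0.075 0 0 0" --pt "0 -0.0003 0.0765 0 0 0" --pt "0 -0.0003 0.0765 0 0 0"

```text
t: 41.35
tool_pos: [0.5476, 0.0368, 0.1296]
orientation: [3.086, 0.59, 0.0]
force: [0.0, -0.7, -1.3]
opening: 0.0672
gripper_force: 10.0
```

Request:
carry_out --pt "0 0 0.001 0 0 0" --pt "0 0 0.002 0 0 0" --pt "0 0 0.0025 0 0 0" --pt "0 0 0.0025 0 0 0"

```text
t: 41.85
tool_pos: [0.5474, 0.0367, 0.127]
orientation: [-3.086, -0.59, 0.0]
force: [0.5, -0.0, -0.7]
opening: 0.0667
gripper_force: 10.0
```

Request:
carry_out --pt "0 0 0.0008 0 0 0" --pt "0 0 0.0016 0 0 0" --pt "0 0 0.002 0 0 0" --pt "0 0 0.002 0 0 0"

```text
t: 42.35
tool_pos: [0.5475, 0.0368, 0.125]
orientation: [-3.086, -0.59, 0.0]
force: [-0.6, 0.5, -1.0]
opening: 0.0673
gripper_force: 10.0
```

Request:
carry_out --pt "0 0 0.0006 0 0 0" --pt "0 0 0.0012 0 0 0" --pt "0 0 0.0012 0 0 0"

```text
t: 42.72
tool_pos: [0.5474, 0.0367, 0.1238]
orientation: [3.086, 0.59, -0.0]
force: [-1.0, -1.0, -1.2]
opening: 0.0672
gripper_force: 10.0
```

Request:
carry_out --pt "0 0 0.0004 0 0 0" --pt "0 0 0.0008 0 0 0" --pt "0 0 0.0008 0 0 0"

```text
t: 43.1
tool_pos: [0.5475, 0.0367, 0.1231]
orientation: [-3.086, -0.59, -0.0]
force: [-0.2, -0.5, -0.9]
opening: 0.0673
gripper_force: 10.0
```

Request:
carry_out --pt "0 0 0.0003 0 0 0" --pt "0 0 0.0006 0 0 0" --pt "0 0 0.0006 0 0 0"

```text
t: 43.48
tool_pos: [0.5476, 0.0367, 0.1226]
orientation: [3.086, 0.59, 0.0]
force: [0.1, 0.3, -0.2]
opening: 0.0673
gripper_force: 10.0
```

Request:
carry_out --pt "0 0 0.0003 0 0 0" --pt "0 0 0.0005 0 0 0" --pt "0 0 0.0005 0 0 0"

```text
t: 43.85
tool_pos: [0.5477, 0.0367, 0.1221]
orientation: [3.086, 0.59, 0.001]
force: [0.2, -0.2, 1.9]
opening: 0.0672
gripper_force: 10.0
```

Contact at the expected height. Releasing and rising clear.

Request:
carry_out --pt "0 0 0 0 0 0" --pt "0 0 0 0 0 0" --pt "0 0 0 0 0 0" --pt "0 0 0 0 0 0" --pt "0 0 -0.01 0 0 0" --pt "0 0 -0.04 0 0 0" --pt "0 0 -0.08 0 0 0" --pt "0 0 -0.1 0 0 0" --pt "0 0 -0.1 0 0 0" --pt "0 0 -0.1 0 0 0" --jaw 0

```text
t: 45.1
tool_pos: [0.5468, 0.0367, 0.2203]
orientation: [-3.085, -0.59, 0.003]
force: [-0.0, 0.0, -0.2]
opening: 0.0928
gripper_force: 0.0
```

Run:
```python
from chk import *
chk("tall_tumbler",.0555,"pics/t2.png",("salt_shaker",0))
```

```text
tcp [0.5468 0.0367 0.2203] [-0.01  0.02 -0.24] 0.0928 t 45.1
scene tall_tumbler [0.556  0.0279] 0.64 0.79 iou@guess
scene salt_shaker [0.5046 0.1989] 0.74 0.96 iou@guess
top tall_tumbler [0.5316 0.0259] 0.16 0.64 iou@guess
top salt_shaker [0.5011 0.1867] 0.24 0.41 iou@guess
wrist tall_tumbler [0.5484 0.0359] 0.98 0.61 iou@guess
wrist salt_shaker [0.5015 0.1985] 0.83 0.72 iou@guess
```

View pics/t2.png

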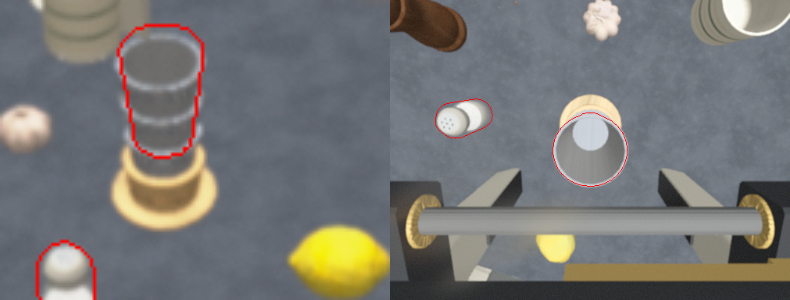

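All three tumblers are nested straight, with rims at rows ~60, ~100 and ~133, and the salt stands upright at (65,275). Handing in.

```bash
python3 -c "
from plant import robot
print(robot.close_job())"
```

```text
the job is handed in; nothing more can be done
None
```

The job is handed in at about 45 s of the 72 s limit: the salt stands upright about 0.12 m from the pepper mill and the three tumblers are nested straight in the holder; the hand-in did not return the judging result.

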